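# Drop a charge of grinding balls from the dispenser into its pan

## Task

Slide the steel collecting pan into the bay under the ball dispenser until it is fully home against the back stop. Then take the red knob and draw the slide gate steadily out until it hits its end stop, so that all five grinding balls drop into the pan, and push the gate fully shut again. Leave the pan with the balls standing in the bay and do not disturb the other things on the bench.

Things in the scene. Friction and masses are not known exactly. Their poses are not given: they have to be found in the camera images.
- dispenser: Bench-top dispenser for grinding balls, fixed: blue stand on four legs, deck 150 x 130 mm (top 77 mm above the bench), steel hopper on it. Origin on the bench straight below the chute. The gate is drawn out to -x (roughly to the robot). The pan bay under the deck, 72 mm high, opens to -y; it is 114 mm wide (x -57 to +57), between runners 14 mm high that begin at y = -60 mm.
- back_stop (a point): Middle of the top edge of the pan bay's back stop, a bar 14 mm high across the closed end of the bay; its face looks to the dispenser's -y, 50 mm to +y of the dispenser's origin.
- hopper_rim (a point): Centre of the open top of the round steel hopper, 193 mm above the bench. Rim radius 58 mm from 170 to 193 mm high; below it a cone narrows to the chute, outer radius 30 mm.
- chute (a point): Lower mouth of the chute (56 mm square hole in the deck), on the chute's axis, 72 mm above the bench.
- gate (a joint): Slide gate, an aluminium plate 5 mm thick in guides under the hopper. 0 = fully shut; grows as it is drawn out along the dispenser's -x; at 0.060 m its stop bolts meet the guide (end stop) and the plate's square port lies right under the chute. It slides with about 4 N of friction and stays where it is left.
- gate_knob (a point): Centre of the red upright knob on the gate's tongue, the grip of the gate: a cylinder 26 mm across, 30 mm high (97 to 127 mm above the bench), on a thin stem over the 26 mm wide tongue (top 83 mm above the bench). 125 mm from the chute's axis when shut (54 mm between knob and hopper rim), 185 mm when drawn; moves with the gate.
- pan: Loose collecting pan of stainless steel, open at the top, 100 x 100 x 36 mm, walls and floor 3 mm, about 0.35 kg. Origin under the centre of its floor, z up. A straight black handle sticks out on its -y side. Fully home in the bay its +y wall touches the back stop, and its origin and axes agree with the dispenser's.
- pan_handle (a point): Grip point in the black handle: 105 mm from the pan's centre along its -y, 29 mm above the bench. The handle is a bar along the pan's y, 14 mm thick, 20 mm high (19 to 39 mm above the bench), from 61 to 127 mm from the pan's centre.
- ball1_center (a point): Centre of a white ceramic grinding ball, 20 mm, 25 g. At the start all five lie in the chute on the shut gate.
- ball2_center (a point): Centre of another such ball.
- ball3_center (a point): Centre of another such ball.
- ball4_center (a point): Centre of another such ball.
- ball5_center (a point): Centre of another such ball.
- specimen_jar: Bystander: clear specimen jar with yellow cap, 60 mm across, 75 mm high, loose. Origin under its centre.
- evidence_box: Bystander: small cardboard box 70 x 95 x 45 mm, loose. Origin under its centre.
- scale_rule: Bystander: yellow and black photo scale, 28 x 150 x 5 mm (long along its y), loose, lying to the right of the bay. Origin under its centre.
- marker: Bystander: white marker pen with black cap, 19 mm thick, 130 mm long along its y, loose, lying between robot and dispenser. Origin under its middle.
There are look-alikes about, which are no part of the job. Of the things like the pan, leave any that is turquoise; of the rest the larger one is meant.

How it is judged:
By the outcome, as a careful person would: the job done as asked, in the order asked, and still so for the second after the job is handed in, with the robot touching nothing.
It also fails if it takes over 64 s, if anything falls off the work surface, if the arm or the gripper's body presses on something with over 40 N, if the wrist force passes 120 N, or if a joint passes its speed limit or range.

## Robot

A 6-joint arm with a two-finger parallel gripper is mounted at the origin on the work surface. World frame = base frame: x ahead of the robot, y to its left, z up, the work surface at z = 0. Lengths are in mm, angles in degrees, forces in N, time in s.
With the tool pointing down it reaches from about 325 to 875 mm from the base axis. Payload 4.4 kg.
Tool frame: the origin (TCP) lies at the very end of the fingers, on their centre line; the grasp point (between the pads) lies 19 mm behind it; y points along the fingers, x is the direction in which the jaws open and shut, and the axes are right-handed (so a half turn about y gives the same grasp; the last joint's range is limited). The gripper opens to 85 mm and grips with 20 to 120 N. Pads are 22 mm wide; open, the fingers measure 114 mm over their backs; the gripper's body (76 mm by 85 mm) begins 54 mm behind the grasp point. The pads swing forward as they close: fully open they stand 13 mm farther back than shut.
Start: joints at [-79.383, 11.837, 88.321, -0, 79.842, -8.623], TCP at [189.464, -542.891, 231.282] pointing down, gripper open.
Joint ranges: [-156.59, 156.59], [-49.26, 127.26], [12.9, 141.05], [-63.56, 243.56], [4.71, 150.69], [-161.64, 161.64]. Speed limits (degrees/s): [159.86, 159.86, 180, 180, 180, 180].

## Interface

Orientations are given as [roll, pitch, yaw] about the fixed x, y, z axes, in that order (R = Rz(yaw) Ry(pitch) Rx(roll)).
In Python, from bench import arm gives the robot as it stands.
- The arm moves only by the tool jog_arm, never from a script. Its argument "rows" is one flat list of numbers, 5 for each row, row after row: the shift along the tool's x, y, z in cm, then the turn about the tool's y in rad, then the closure, from 0 (fully open) to 1 (shut). A call has 1 to 12 rows; each row is the pose to reach, as a shift and turn from the pose measured when the call began, along the tool's axes at that moment; what a row does not reach only later rows make up. A row lasts 1/10 s, in which the tool goes at most 50 mm and 8.59 degrees, less where a joint would pass 70% of its speed; a pose out of reach is approached as far as the arm can. A call with a gripper value outside its range is refused whole. The fingers move at their own pace and stop on an object; "grip_force" is the grip in N (left out, the last holds). Time passes only in rows, so rows that repeat a pose let the fingers close. It gives the time, the measured TCP pose, the force and the opening at its end, in the units of the state.
- arm.get_state(): the state, without advancing time (a new reading comes with each control period).
- arm.snapshot(name): name is "scene" or "top" or "wrist"; returns a dict with "pixels" (420x560x3 uint8, red, green, blue), "range_z" (420x560 float32, mm along the optical axis (not along the pixel's ray), 0 where there is no reading), "intrinsics" (3x3 intrinsics, pixels), "origin" and "attitude" of the camera in the world. Camera axes: x right, y up, looking along -z (the intrinsics and any distortion apply to the point x, -y, -z); pixel columns grow to the right and rows downward; lengths in mm; the calibration is good to about 2 mm. A picture is of the moment at which its call begins.
- arm.close_job(): hands the job in, once; it reports no verdict.
The state is a dict: "t": time; "qpos": joint angles; "qvel": joint speeds; "joint_torque": joint torques, N m; "ee_pos": TCP position; "tool_rot": TCP orientation; "contact_force": force on the tool from outside, world axes, zero at the start; "wrist_torque": the same for the moment, N m; "width": finger opening in mm.
Only numpy, scipy, OpenCV 4.12 (cv2) and the standard library are available. Lean on these libraries where they do the work, as an engineer would, in place of code of your own. Each camera call takes 0.05 s, during which the arm holds its last target. There are 200 camera calls.

## Working session

There is one attempt and no reset: what is moved stays moved. The work goes in short steps, Python scripts to look and compute and a tool call to move; the robot and the scene stay as the last step left them, time stands still between calls to the robot, and variables do not carry over. Pictures are saved under pics/ and viewed, about 8 in all and at most 12, crops included, and the job is handed in when it is done.

Besides the shell and the picture viewer there is one more tool, called in YAML: its name, and indented under it one key for each argument. jog_arm: Moves the arm, as the interface text tells. Its arguments: {"type":"object","properties":{"rows":{"type":"array"},"grip_force":{"type":"number"}},"required":["rows"]}

```bash
mkdir -p pics
cat > h.py <<'E'
import numpy as np, cv2
from bench import arm
from scipy.spatial.transform import Rotation as Rn
def rot(a):
    a=np.array(a,float)
    return a if a.shape==(3,3) else Rn.from_euler('xyz',a,degrees=True).as_matrix()
def snap(n):
    s=arm.snapshot(n); np.savez('/tmp/%s.npz'%n,**{k:np.array(v) for k,v in s.items()}); return s
def load(n): return dict(np.load('/tmp/%s.npz'%n))
def save(s,f,crop=None,z=1):
    p=s['pixels'][...,::-1]
    if crop: r0,r1,c0,c1=crop; p=p[r0:r1,c0:c1]
    cv2.imwrite('pics/'+f,cv2.resize(p,None,fx=z,fy=z,interpolation=cv2.INTER_CUBIC))
def cloud(s):
    h,w=s['range_z'].shape; K=s['intrinsics']; d=s['range_z']
    u,v=np.meshgrid(np.arange(w),np.arange(h))
    P=np.stack([(u-K[0,2])/K[0,0]*d,-(v-K[1,2])/K[1,1]*d,-d],-1)
    W=P@rot(s['attitude']).T+np.array(s['origin']); W[d==0]=np.nan
    return W
E
python3 - <<'E'
from h import *
s=snap('scene');save(s,'s1.png');t=snap('top');save(t,'t1.png')
for q in (s,t): print(q['intrinsics'],q['origin'],q['attitude'],[k for k in q])
print(arm.get_state())
E
```

```text
[[497.80441799   0.         278.27344231]
 [  0.         497.80441799 210.40061855]
 [  0.           0.           1.        ]] [1011.45806411  897.99788089 1093.78740974] [ 48.55013128   0.36678238 153.58538296] ['pixels', 'range_z', 'intrinsics', 'origin', 'attitude']
[[457.32090985   0.         280.96440407]
 [  0.         457.32090985 215.24394721]
 [  0.           0.           1.        ]] [ 330.62852342  -59.35728969 1265.88201122] [ 11.10841821   0.59224989 -91.57716176] ['pixels', 'range_z', 'intrinsics', 'origin', 'attitude']
{'t': 0.1, 'qpos': array([-7.93844112e+01,  1.18816001e+01,  8.83993685e+01,  7.18007855e-05,
        7.98443003e+01, -8.62264374e+00]), 'qvel': array([ 0.07311239, -0.1468021 , -0.14774304,  0.03775247, -0.09802233,
        0.016717  ]), 'joint_torque': array([-2.40988775e-04, -3.84087467e+01, -2.92548323e+01, -2.23383722e-04,
        4.83219206e-03,  5.25356356e-06]), 'ee_pos': array([ 189.31956065, -542.17609129,  230.19697625]), 'tool_rot': array([-89.98114904,   0.12384244, -70.7617598 ]), 'contact_force': array([ 0.7859627 ,  0.04186038, -0.86878518]), 'wrist_torque': array([0.04466151, 0.00127639, 0.01221956]), 'width': 85.57189239226334}
```

View pics/s1.png

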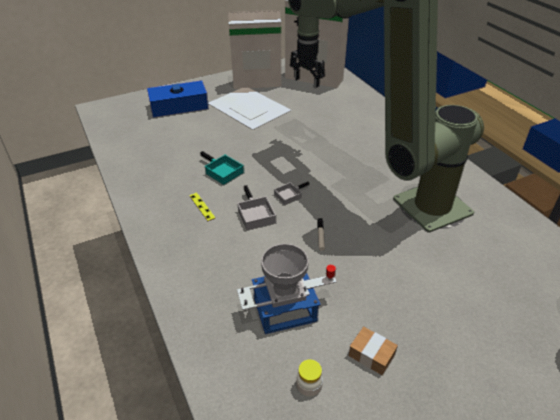

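View pics/t1.png

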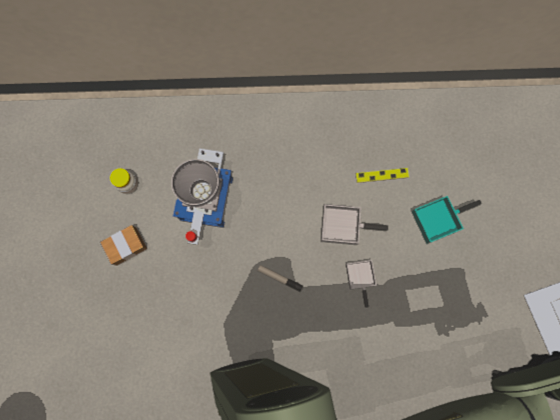

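The scene view shows the dispenser (285,290), jar (310,375), box (373,350) and marker (321,232). In the top view the large grey pan is at (341,224) with its handle at (375,227), pointing right (-y). The small grey decoy is at (360,274), the turquoise one at (437,220), the rule at (383,175), the red knob at (191,236) and the hopper at (196,184).

Run:
```python
from h import *
t=load('top');W=cloud(t);Z=W[...,2];px=t['pixels'].astype(int)
cb=np.zeros(Z.shape,bool)
def box(r0,r1,c0,c1):
    m=cb.copy();m[r0:r1,c0:c1]=1;return m
def rect(m):
    P=W[m][:,:2].astype(np.float32);return cv2.minAreaRect(P),P.mean(0),m.sum()
print('bench z',np.nanmedian(Z[300:330,120:200]),np.nanmedian(Z[190:260,260:310]))
b=box(195,255,315,363); print('pan rim',rect(b&(Z>24)&(Z<45)), np.nanpercentile(Z[b&(Z>24)],[5,50,95]))
print('floor',rect(b&(Z<14)&(px.min(-1)>150)))
b=box(215,240,362,395); m=b&(Z>22)&(px.max(-1)<90);print('handle',rect(m),np.nanpercentile(Z[m],[5,50,95]))
red=(px[...,0]>130)&(px[...,1]<70)&box(220,260,170,210); print('knob',rect(red),np.nanpercentile(Z[red],[5,50,95]))
kt=red&(Z>118);print('knobtop',rect(kt))
b=box(150,220,160,235); m=b&(Z>186)&(Z<200);P=W[m][:,:2].astype(np.float32);print('rim circ',cv2.minEnclosingCircle(P),m.sum())
blue=b=box(140,240,160,245)&(px[...,2]>100)&(px[...,0]<70)
for n,r in (('deck',blue&(Z>68)&(Z<84)),):print(n,rect(r))
al=box(145,250,170,230)&(Z>80)&(Z<92)&(px.min(-1)>100)
print('alu',rect(al))
mk=box(260,295,250,305)&(Z>6)&(Z<30);print('marker',rect(mk))
s=load('scene');Ws=cloud(s);p=s['pixels'].astype(int);Zs=Ws[...,2]
red=(p[...,0]>130)&(p[...,1]<60)&(Zs>90);print('scene knob',np.median(Ws[red],0),red.sum(),Ws[red&(Zs>122)].mean(0))
m=np.zeros(Zs.shape,bool);m[235:300,250:315]=1;m&=(Zs>186)&(Zs<200);print('scene rim',cv2.minEnclosingCircle(Ws[m][:,:2].astype(np.float32)))
m=np.zeros(Zs.shape,bool);m[190:232,232:280]=1;m&=(Zs>26)&(Zs<45);print('scene pan',cv2.minAreaRect(Ws[m][:,:2].astype(np.float32)))
save(t,'t2.png',(140,320,160,400),3.3)
```

```text
bench z -0.6994633886392876 -0.9062602239059743
pan rim (((544.44091796875, -219.58941650390625), (108.78041076660156, 101.28165435791016), 83.12029266357422), array([ 545.1438 , -220.46925], dtype=float32), np.int64(251)) [25.92180499 33.56750575 38.69764171]
floor (((548.885009765625, -221.57913208007812), (100.85152435302734, 84.61957550048828), 84.86015319824219), array([ 549.38007, -216.37718], dtype=float32), np.int64(916))
handle (((532.65380859375, -308.90875244140625), (63.75069046020508, 14.671650886535645), 83.78945922851562), array([ 532.76886, -309.2614 ], dtype=float32), np.int64(126)) [31.83853922 37.65100735 41.67875642]
knob (((512.2109985351562, 178.93238830566406), (27.74741554260254, 20.933696746826172), 45.00693130493164), array([nan, nan], dtype=float32), np.int64(68)) [120.65956766 126.43456952 130.59201529]
knobtop (((508.8140869140625, 176.57107543945312), (20.851287841796875, 19.468093872070312), 45.00693130493164), array([508.57462, 176.82957], dtype=float32), np.int64(64))
rim circ ((631.4290771484375, 155.36639404296875), 58.42622756958008) 226
deck (((632.19384765625, 157.34408569335938), (128.29490661621094, 151.32728576660156), 79.37752532958984), array([601.7429 , 140.82841], dtype=float32), np.int64(639))
alu (((621.1444091796875, 152.63218688964844), (80.2079849243164, 258.34722900390625), 78.52722930908203), array([633.349  , 151.33064], dtype=float32), np.int64(614))
marker (((401.00537109375, -43.937339782714844), (130.63536071777344, 36.13233184814453), 55.42436218261719), array([402.2477  , -44.886955], dtype=float32), np.int64(329))
scene knob [510.3518409  178.39459083 127.61649595] 45 [509.77065404 178.88685465 127.60189287]
scene rim ((629.52197265625, 155.68179321289062), 61.106712341308594)
scene pan ((525.8760986328125, -231.09034729003906), (159.5442657470703, 140.68185424804688), 70.43464660644531)
```

View pics/t2.png

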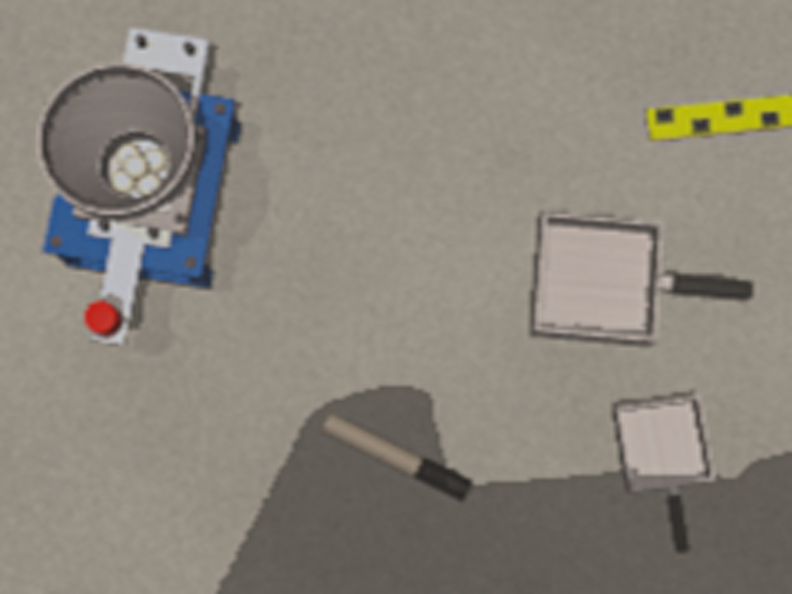

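The crop shows the dispenser yawed about -10.5° (hopper to knob measures 124 mm against the 125 given). The pan (rim 590,275) has its handle at (710,286) pointing -y, and the five balls are in the chute. Moving above the handle.

```bash
cat >> h.py <<'E'
def to(x,y,z,yaw):
    st=arm.get_state();R=rot(st['tool_rot']);p=np.array(st['ee_pos'])
    d=R.T@(np.array([x,y,z])-p)/10
    cur=st['tool_rot'][2] if np.ndim(st['tool_rot'])==1 else None
    print('at',p.round(1),'rot',np.round(st['tool_rot'],1),'shift cm',d.round(2),'turn rad',round(float(np.radians((cur-yaw+180)%360-180)),3),'w',round(st['width'],1),'t',round(st['t'],2))
E
python3 -c "
from h import *
to(530.6,-328,130,-6.3)"
```

```text
at [ 189.3 -542.2  230.2] rot [-90.    0.1 -70.8] shift cm [-8.95 10.05 39.28] turn rad -1.125 w 85.6 t 0.1
```

jog_arm:
  rows: [-0.4, 0, 1.8, -0.05, 0.2, -1.2, 0, 5.3, -0.17, 0.4, -2.0, 0, 8.8, -0.29, 0.4, -2.8, 0.5, 12.4, -0.41, 0.4, -3.6, 1.5, 16, -0.53, 0.4, -4.5, 3, 19.7, -0.65, 0.4, -5.4, 4.5, 23.6, -0.77, 0.4, -6.3, 6, 27.6, -0.89, 0.4, -7.2, 7.5, 31.5, -1.0, 0.4, -8.0, 9, 35.2, -1.08, 0.4, -8.7, 9.8, 38.2, -1.125, 0.4, -8.95, 10.05, 39.3, -1.125, 0.4]
  grip_force: 50

```text
t: 1.3
ee_pos: [532.0, -325.1, 127.9]
tool_rot: [-89.7, 0.2, -6.1]
contact_force: [1.0, -0.5, -0.2]
width: 51.4
```

```bash
python3 -c "
from h import *
s=snap('wrist');save(s,'w1.png')
t=snap('top');W=cloud(s);print(s['origin'],s['attitude'])
Z=W[...,2];m=(Z>30)&(Z<45)&(s['pixels'].max(-1)<90);
n,l,st,c=cv2.connectedComponentsWithStats(m.astype(np.uint8))
for i in range(1,n):
  if st[i,4]>200: print(st[i],cv2.minAreaRect(W[l==i][:,:2].astype(np.float32)))
to(530.6,-328,14,-6.3)"
```

```text
[ 539.38762508 -256.04456348  271.4001407 ] [-15.63322954   0.23345352  -6.14697865]
[ 274  142   20   90 1661] ((534.2450561523438, -309.0394592285156), (64.0069808959961, 13.185136795043945), 82.61392974853516)
[247 317 100  45 394] ((530.1593017578125, -436.8370666503906), (90.13343811035156, 2.323770046234131), 20.603925704956055)
at [ 531.3 -326.7  129. ] rot [-89.8   0.1  -6.2] shift cm [-0.03 11.5  -0.17] turn rad 0.002 w 51.2 t 1.4
```

View pics/w1.png

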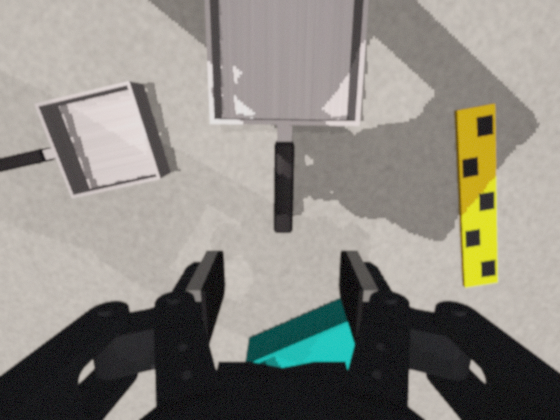

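The wrist view shows the handle (284,187) centred between the fingers, with the decoys and the rule clear. Descending, then gripping.

jog_arm:
  rows: [0.05, 1.5, -0.1, 0.01, 0.4, 0.07, 4, -0.13, 0.01, 0.4, 0.07, 6.5, -0.13, 0.01, 0.4, 0.07, 9, -0.13, 0.01, 0.4, 0.07, 11, -0.13, 0.01, 0.4, 0.07, 11.7, -0.13, 0.01, 0.4, 0.07, 11.7, -0.13, 0.01, 0.4, 0.07, 11.7, -0.13, 0.01, 0.7, 0.07, 11.7, -0.13, 0.01, 1, 0.07, 11.7, -0.13, 0.01, 1, 0.07, 11.7, -0.13, 0.01, 1, 0.07, 11.7, -0.13, 0.01, 1]

```text
t: 2.6
ee_pos: [532.5, -328.7, 13.5]
tool_rot: [-90.0, 0.0, -6.8]
contact_force: [-2.1, -1.1, 5.7]
width: 12.9
```

```bash
python3 -c "
from h import *
to(532,-328,12,-6.8)
a=np.radians(-10.5)
for D in (-135,-60,0):
  print(D); yy=D-112; to(631-np.sin(a)*yy,155.5+np.cos(a)*yy,12,-10.5)
print(arm.get_state()['contact_force'])"
```

```text
at [ 532.5 -328.7   13.5] rot [-90.    0.   -6.8] shift cm [-0.06  0.15  0.07] turn rad 0.001 w 12.9 t 2.6
-135
at [ 532.5 -328.7   13.5] rot [-90.    0.   -6.8] shift cm [ 2.47  0.17 24.6 ] turn rad 0.065 w 12.9 t 2.6
-60
at [ 532.5 -328.7   13.5] rot [-90.    0.   -6.8] shift cm [ 2.96  0.18 32.08] turn rad 0.065 w 12.9 t 2.6
0
at [ 532.5 -328.7   13.5] rot [-90.    0.   -6.8] shift cm [ 3.35  0.18 38.07] turn rad 0.065 w 12.9 t 2.6
[-2.06804266 -1.05179368  5.68817468]
```

jog_arm:
  rows: [0.1, 0, 1, 0, 1, 0.3, 0, 3, 0.01, 1, 0.5, 0, 5.2, 0.015, 1, 0.75, 0, 7.5, 0.02, 1, 1.0, 0, 9.8, 0.03, 1, 1.25, 0, 12.2, 0.035, 1, 1.5, 0, 14.8, 0.04, 1, 1.75, 0, 17.4, 0.05, 1, 2.0, 0, 20, 0.06, 1, 2.25, 0, 22.4, 0.065, 1, 2.47, 0, 24, 0.065, 1, 2.47, 0, 24.6, 0.065, 1]

```text
t: 3.8
ee_pos: [586.3, -86.0, 13.8]
tool_rot: [-90.0, -0.0, -10.4]
contact_force: [-0.5, -3.5, 1.6]
width: 13.3
```

Run:
```python
from h import *
t=snap('top');W=cloud(t);Z=W[...,2];px=t['pixels'].astype(int)
s=snap('wrist');save(s,'w2.png')
Ww=cloud(s);Zw=Ww[...,2];p=s['pixels'].astype(int)
m=(Zw>28)&(Zw<45)
n,l,st,c=cv2.connectedComponentsWithStats(m.astype(np.uint8))
for i in range(1,n):
  if st[i,4]>200: print(st[i],cv2.minAreaRect(Ww[l==i][:,:2].astype(np.float32)))
blue=(p[...,2]>90)&(p[...,0]<70)
for n_,q in (('deck',blue&(Zw>68)&(Zw<84)),):
  P=Ww[q][:,:2].astype(np.float32);print(n_,len(P),cv2.minAreaRect(P) if len(P) else 0)
a=np.radians(-10.5)
for D in (-110,-60,0):
  yy=D-112; to(631-np.sin(a)*yy,155.5+np.cos(a)*yy,12,-10.5)
print(arm.get_state()['contact_force'])
```

```text
[  122     0   320   324 15504] ((593.972412109375, -40.48255157470703), (117.78744506835938, 101.06817626953125), 79.5810317993164)
deck 0 0
at [586.1 -85.8  13.6] rot [-89.8   0.  -10.5] shift cm [0.02 0.17 2.34] turn rad 0.001 w 13.1 t 3.9
at [586.1 -85.8  13.6] rot [-89.8   0.  -10.5] shift cm [0.02 0.18 7.34] turn rad 0.001 w 13.1 t 3.9
at [586.1 -85.8  13.6] rot [-89.8   0.  -10.5] shift cm [ 0.03  0.2  13.34] turn rad 0.001 w 13.1 t 3.9
[1.32782278 3.38723833 1.55011583]
```

View pics/w2.png

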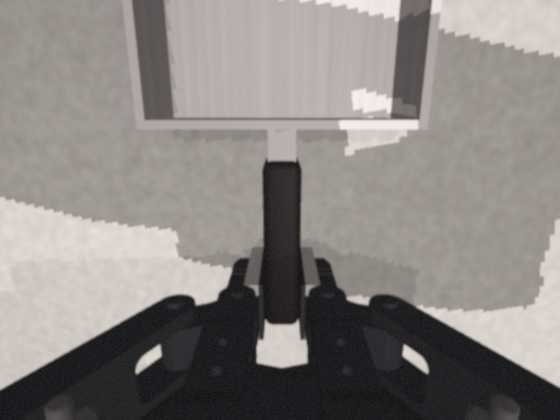

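The wrist view shows the pan square in the jaws: handle at x≈282, pan front edge level at row 125. Inserting it part way.

jog_arm:
  rows: [0, 0, 0.7, 0, 1, 0, 0, 1.8, 0, 1, 0, 0, 3, 0, 1, 0.02, 0, 4.2, 0, 1, 0.02, 0, 5.4, 0, 1, 0.02, 0, 6.5, 0, 1, 0.02, 0, 7.6, 0, 1, 0.02, 0, 8.6, 0, 1, 0.02, 0, 8.6, 0, 1]

```text
t: 4.8
ee_pos: [602.0, 1.4, 13.6]
tool_rot: [-89.7, 0.0, -10.4]
contact_force: [1.1, 1.4, -0.1]
width: 13.6
```

Run:
```python
from h import *
s=snap('scene');save(s,'s2.png',(200,370,200,400),4)
a=np.radians(-10.5)
for D in (0,):
  yy=D-112; to(631-np.sin(a)*yy,155.5+np.cos(a)*yy,12,-10.5)
st=arm.get_state();print(st['contact_force'],st['wrist_torque'])
```

```text
at [601.9   1.   13.5] rot [-89.7   0.  -10.4] shift cm [0.05 0.18 4.52] turn rad 0.002 w 13.5 t 4.85
[0.57517735 2.44901713 0.16713825] [ 0.40015967 -0.22612045 -0.00683201]
```

View pics/s2.png

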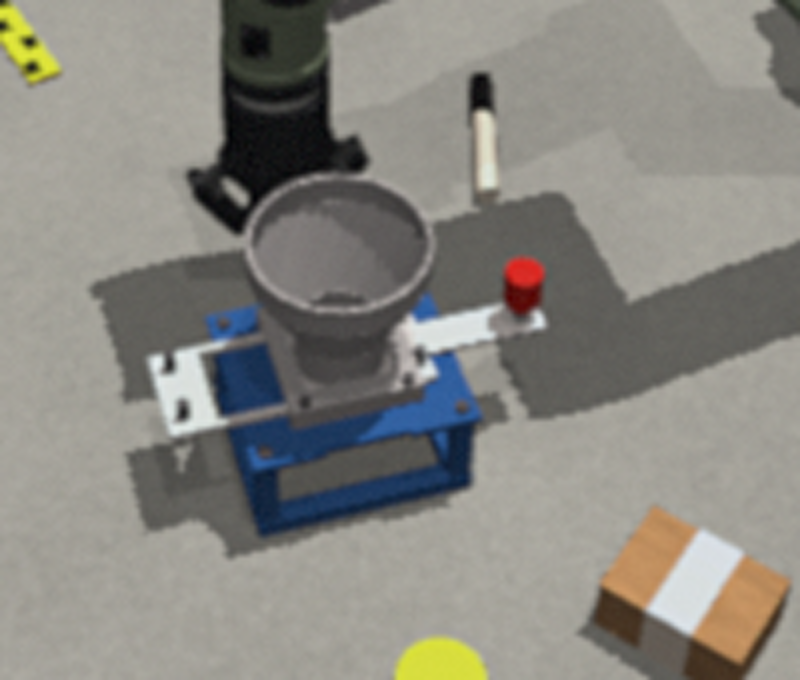

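The pan has entered freely, with no contact force. The gripper (270,150) is clear of the hopper.

jog_arm:
  rows: [0.02, 0, 0.6, 0, 1, 0.04, 0, 1.3, 0, 1, 0.05, 0, 2.0, 0, 1, 0.05, 0, 2.6, 0, 1, 0.05, 0, 3.1, 0, 1, 0.05, 0, 3.5, 0, 1, 0.05, 0, 3.8, 0, 1, 0.05, 0, 4.0, 0, 1, 0.05, 0, 4.0, 0, 1]

```text
t: 5.75
ee_pos: [609.6, 40.8, 13.6]
tool_rot: [-89.7, 0.0, -10.4]
contact_force: [0.3, -1.7, 0.4]
width: 13.6
```

jog_arm:
  rows: [0, 0, 0.2, 0, 1, 0, 0, 0.4, 0, 1, 0, 0, 0.6, 0, 1, 0, 0, 0.7, 0, 1, 0, 0, 0.7, 0, 1]

```text
t: 6.25
ee_pos: [609.9, 44.0, 13.6]
tool_rot: [-90.0, 0.1, -10.4]
contact_force: [-4.4, -13.7, 4.0]
width: 13.2
```

jog_arm:
  rows: [0, 0, 0.4, 0, 1, 0, 0, 0.7, 0, 1, 0, 0, 0.9, 0, 1, 0, 0, 0.9, 0, 1]

```text
t: 6.65
ee_pos: [609.3, 44.2, 13.6]
tool_rot: [-90.8, 0.4, -10.4]
contact_force: [-7.9, -28.3, 7.3]
width: 13.2
```

Run:
```python
from h import *
s=snap('wrist');save(s,'w3.png')
Ww=cloud(s);Zw=Ww[...,2]
m=(Zw>28)&(Zw<45)
n,l,st,c=cv2.connectedComponentsWithStats(m.astype(np.uint8))
for i in range(1,n):
  if st[i,4]>200: print(st[i],cv2.minAreaRect(Ww[l==i][:,:2].astype(np.float32)))
to(609,40,12,-10.5)
print(arm.get_state()['contact_force'])
```

```text
[ 227  196  110  129 5948] ((613.3366088867188, 56.615623474121094), (53.57576370239258, 37.216007232666016), 56.63368606567383)
at [609.3  44.2  13.6] rot [-90.8   0.4 -10.4] shift cm [ 0.04  0.17 -0.42] turn rad 0.002 w 12.9 t 6.7
[ -7.68317838 -27.20553668   6.79155886]
```

View pics/w3.png

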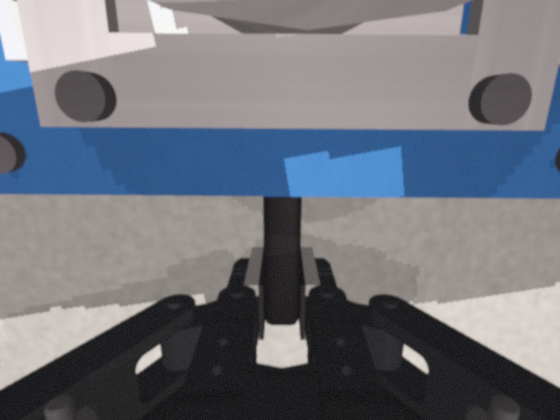

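The pan stopped firmly with 28 N along -y and no further travel. The estimated pan centre of (630,156) matches the dispenser origin, and the deck edge (row 195) is clear of the gripper. Releasing and lifting.

jog_arm:
  rows: [0, 0, 0, 0, 1, 0, 0, 0, 0, 0.8, 0, 0, 0, 0, 0.4, 0, 0, 0, 0, 0.4, 0, 0, 0, 0, 0.4, 0, -1.5, -0.5, 0, 0.4, 0, -4, -1.5, 0, 0.4, 0, -7.5, -3, 0, 0.4, 0, -11.5, -5, 0, 0.4, 0, -15.5, -7, 0, 0.4, 0, -19, -8, 0, 0.4, 0, -21, -8, 0, 0.4]

```text
t: 7.9
ee_pos: [598.3, -33.7, 230.4]
tool_rot: [-90.8, -0.1, -10.5]
contact_force: [-0.5, 1.0, 0.0]
width: 51.5
```

Run:
```python
from h import *
to(470,120,230,-100.5)
to(509,178,230,-100.5);to(509,178,230,79.5)
to(509,178,97,79.5)
print(arm.get_state()['qpos'])
```

```text
at [598.3 -33.7 230.4] rot [-90.8  -0.1 -10.5] shift cm [-15.41  -0.17  12.77] turn rad 1.571 w 51.5 t 7.9
at [598.3 -33.7 230.4] rot [-90.8  -0.1 -10.5] shift cm [-12.64  -0.26  19.18] turn rad 1.571 w 51.5 t 7.9
at [598.3 -33.7 230.4] rot [-90.8  -0.1 -10.5] shift cm [-12.64  -0.26  19.18] turn rad -1.571 w 51.5 t 7.9
at [598.3 -33.7 230.4] rot [-90.8  -0.1 -10.5] shift cm [-12.66  13.04  19.38] turn rad -1.571 w 51.5 t 7.9
[-11.04662817  14.80780201  84.80453443  -0.84770556  80.29848282
  -0.40387683]
```

jog_arm:
  rows: [-1, 0, 0.5, -0.1, 0.4, -3, 0, 1.5, -0.24, 0.4, -5.5, 0, 3, -0.38, 0.4, -8, 0, 5, -0.52, 0.4, -10, 0, 7, -0.66, 0.4, -11.5, 0, 9, -0.8, 0.4, -12.3, 0, 11.5, -0.94, 0.4, -12.6, 0, 14, -1.08, 0.4, -12.6, 0, 16.2, -1.22, 0.4, -12.6, 0, 18, -1.36, 0.4, -12.6, 0, 19.2, -1.5, 0.4, -12.6, 0, 19.2, -1.57, 0.4]

```text
t: 9.1
ee_pos: [509.5, 179.7, 228.7]
tool_rot: [-90.2, 0.8, 79.8]
contact_force: [0.3, 0.1, 0.1]
width: 51.2
```

Run:
```python
from h import *
s=snap('wrist');save(s,'w4.png')
W=cloud(s);p=s['pixels'].astype(int)
red=(p[...,0]>120)&(p[...,1]<60)&(p[...,2]<60)&(W[...,2]>60)
k=red&(W[...,2]>122);print(red.sum(),np.nanmedian(W[red],0),cv2.minEnclosingCircle(W[k][:,:2].astype(np.float32)),W[k].mean(0))
to(509,178,97,79.5)
```

```text
788 [507.14700829 178.51675076 127.3938539 ] ((507.5772705078125, 178.4266357421875), 12.166213035583496) [507.20241401 178.51053347 127.36531651]
at [509.4 179.  228.6] rot [-90.1   0.8  79.8] shift cm [ 0.08 13.16  0.06] turn rad 0.006 w 51.3 t 9.15
```

View pics/w4.png

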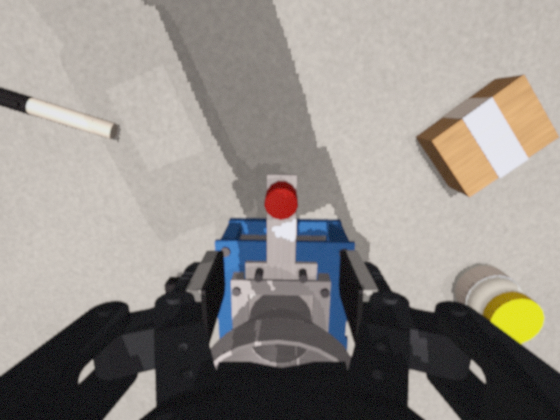

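The wrist view shows the knob (281,200) centred between the fingers. It measures (508,178) with its top at 127, as specified. Descending to grip it.

jog_arm:
  rows: [0.05, 1.5, 0.1, 0.006, 0.4, 0.12, 4, 0.16, 0.006, 0.4, 0.12, 6.5, 0.16, 0.006, 0.4, 0.12, 9, 0.16, 0.006, 0.4, 0.12, 11.3, 0.16, 0.006, 0.4, 0.12, 12.7, 0.16, 0.006, 0.4, 0.12, 13.1, 0.16, 0.006, 0.4, 0.12, 13.1, 0.16, 0.006, 0.6, 0.12, 13.1, 0.16, 0.006, 0.8, 0.12, 13.1, 0.16, 0.006, 1, 0.12, 13.1, 0.16, 0.006, 1, 0.12, 13.1, 0.16, 0.006, 1]
  grip_force: 40

```text
t: 10.35
ee_pos: [508.6, 177.6, 98.7]
tool_rot: [-90.2, 0.9, 79.5]
contact_force: [-1.9, -5.1, 0.7]
width: 24.7
```

Run:
```python
from h import *
a=np.radians(-10.5);st=arm.get_state();p=st['ee_pos'];print(st['contact_force'])
to(p[0]-62*np.cos(a),p[1]-62*np.sin(a),p[2],79.5)
```

```text
[-1.87373727 -5.12978286  0.66079574]
at [508.6 177.6  98.7] rot [-90.2   0.9  79.5] shift cm [-0.   -0.03  6.2 ] turn rad -0.001 w 24.7 t 10.35
```

jog_arm:
  rows: [0, 0, 0.4, 0, 1, 0, 0, 0.9, 0, 1, 0, 0, 1.4, 0, 1, 0, 0, 1.9, 0, 1, 0, 0, 2.4, 0, 1, 0, 0, 2.9, 0, 1, 0, 0, 3.4, 0, 1, 0, 0, 3.9, 0, 1, 0, 0, 4.4, 0, 1, 0, 0, 4.9, 0, 1, 0, 0, 5.4, 0, 1, 0, 0, 5.9, 0, 1]

```text
t: 11.55
ee_pos: [450.4, 188.6, 98.8]
tool_rot: [-90.3, 0.9, 79.5]
contact_force: [4.3, -1.6, -4.5]
width: 25.0
```

jog_arm:
  rows: [0, 0, 0.4, 0, 1, 0, 0, 0.7, 0, 1, 0, 0, 0.9, 0, 1, 0, 0, 0.9, 0, 1]

```text
t: 11.95
ee_pos: [449.1, 188.9, 99.1]
tool_rot: [-91.3, 0.8, 79.5]
contact_force: [26.1, -6.5, -23.6]
width: 24.6
```

Travel is 60.6 mm and the end stop is felt at 26 N. I'll ease off, give the balls time and look.

jog_arm:
  rows: [0, 0, 0.05, 0, 1, 0, 0, 0.05, 0, 1, 0, 0, 0.05, 0, 1, 0, 0, 0.05, 0, 1, 0, 0, 0.05, 0, 1, 0, 0, 0.05, 0, 1, 0, 0, 0.05, 0, 1, 0, 0, 0.05, 0, 1, 0, 0, 0.05, 0, 1, 0, 0, 0.05, 0, 1]

```text
t: 12.95
ee_pos: [449.3, 188.9, 99.0]
tool_rot: [-91.4, 0.8, 79.6]
contact_force: [8.0, -2.9, -8.9]
width: 24.5
```

Run:
```python
from h import *
t=snap('top');save(t,'t3.png',(140,270,150,270),5)
W=cloud(t);print(np.nanmin(W[180:200,190:212,2]))
a=np.radians(-10.5);st=arm.get_state();p=st['ee_pos'];print(st['contact_force'])
to(508.6,177.6,p[2],79.5)
```

```text
-4.520267665610163
[ 6.95999469 -3.39048033 -8.26010501]
at [449.2 188.9  99. ] rot [-91.4   0.8  79.6] shift cm [-0.03  0.15 -6.04] turn rad 0.001 w 24.7 t 13.0
```

View pics/t3.png

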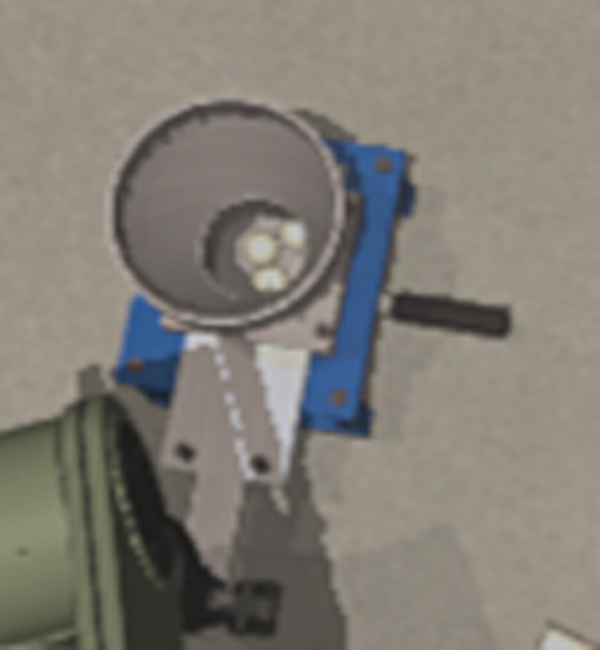

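The gate is drawn. Three balls are visible down the chute, at crop (262,248), (293,235) and (268,280), and the pan handle is at (450,313). I'll check the ball heights with the depth.

Run:
```python
from h import *
t=load('top');W=cloud(t)
print(W[183:200:1,196:213,2].round(0).astype(int))
for r,c in ((189,202),(187,208),(196,203)): print(W[r,c].round(0))
P=W
```

```text
[[                  94                   85                   87
                    -2                    4                    1
                     3                   75                   72
                    82                   87                   96
                   112                  118                  122
                   129                  130]
 [                  81                    5                    1
                    -3                    2                    1
                     1                   -1                    1
                     2                    1                   18
                    91                  119                  121
                   126                  133]
 [                   3                   -1                    2
                     2                    1                    4
                     5                    3                    5
                     1                   23                   24
                    23                   87                  117
                   120             
[... 4601 characters left out ...]
8                   24                   19
                   113                  121                  128
                   134                  192                  189
                   182                  180]
 [                 113                    3                    2
                     0                    4                    2
                    17                  118                  120
                   124                  131                  189
                   193                  190                  183
                   180                  170]]
[657. 166.  22.]
[663. 150.  20.]
[636. 163.  23.]<stdin>:3: RuntimeWarning: invalid value encountered in cast
```

All three visible balls are at z≈20–23, on the pan floor, and no ball is left high in the visible part of the chute. Pushing the gate shut.

jog_arm:
  rows: [0, 0, -0.4, 0, 1, 0, 0.02, -0.9, 0, 1, 0, 0.04, -1.4, 0, 1, 0, 0.05, -1.9, 0, 1, 0, 0.06, -2.4, 0, 1, 0, 0.07, -2.9, 0, 1, -0.01, 0.09, -3.4, 0, 1, -0.01, 0.1, -3.9, 0, 1, -0.02, 0.11, -4.4, 0, 1, -0.02, 0.12, -4.9, 0, 1, -0.03, 0.13, -5.4, 0, 1, -0.03, 0.15, -5.8, 0, 1]

```text
t: 14.2
ee_pos: [506.7, 177.9, 99.0]
tool_rot: [-91.4, 0.8, 79.5]
contact_force: [-5.3, -1.9, 2.6]
width: 24.8
```

jog_arm:
  rows: [0, 0, -0.3, 0, 1, 0, 0, -0.6, 0, 1, 0, 0, -0.8, 0, 1, 0, 0, -0.8, 0, 1]

```text
t: 14.6
ee_pos: [508.2, 177.6, 98.9]
tool_rot: [-90.5, 0.9, 79.5]
contact_force: [-22.0, 1.0, 19.0]
width: 24.5
```

jog_arm:
  rows: [0, 0, -0.4, 0, 1, 0, 0, -0.7, 0, 1, 0, 0, -0.7, 0, 1]

```text
t: 14.9
ee_pos: [508.1, 177.6, 98.8]
tool_rot: [-89.6, 1.0, 79.5]
contact_force: [-23.5, 1.8, 19.2]
width: 24.9
```

jog_arm:
  rows: [0, 0, 0, 0, 1, 0, 0, 0, 0, 0.8, 0, 0, 0, 0, 0.6, 0, 0, 0, 0, 0.4, 0, 0, 0, 0, 0.4, 0, 0, 0, 0, 0.4, 0, -1.5, 0.05, 0, 0.4, 0, -4, 0.1, 0, 0.4, 0, -7.5, 0.5, 0, 0.4, 0, -11, 2, 0, 0.4, 0, -14, 5, 0, 0.4, 0, -14, 9, 0, 0.4]

```text
t: 16.1
ee_pos: [424.9, 197.0, 245.1]
tool_rot: [-90.3, 0.7, 79.4]
contact_force: [0.9, 0.0, 1.8]
width: 51.5
```

jog_arm:
  rows: [-2, 0, 3, 0, 0.4, -5, 0, 5, 0, 0.4, -8, 0, 6, 0, 0.4, -11, 0, 6, 0, 0.4, -13, 0, 6, 0, 0.4, -13, 0, 6, 0, 0.4]

```text
t: 16.7
ee_pos: [342.0, 78.8, 246.6]
tool_rot: [-90.4, 0.7, 79.2]
contact_force: [-0.4, 0.4, -0.5]
width: 51.4
```

Run:
```python
from h import *
t=snap('top');save(t,'t4.png',(130,310,90,300),3.5);s=snap('scene');save(s,'s4.png',(180,390,180,400),3.5)
W=cloud(t);p=t['pixels'].astype(int);Z=W[...,2]
red=(p[...,0]>130)&(p[...,1]<70)&(Z>118)&(W[...,0]<560);print('knob',W[red].mean(0),red.sum())
q=W[183:198,196:210,2];print('chute z',np.nanpercentile(q,[2,20,50,80,98]))
m=(p.max(-1)<90)&(Z>22)&(Z<50)
n,l,st,c=cv2.connectedComponentsWithStats(m.astype(np.uint8))
for i in range(1,n):
  if 40<st[i,4]<400: print(st[i],cv2.minAreaRect(W[l==i][:,:2].astype(np.float32)))
Ws=cloud(s);p=s['pixels'].astype(int);red=(p[...,0]>130)&(p[...,1]<60)&(Ws[...,2]>122);print('scene knob',Ws[red].mean(0))
st=arm.get_state();print(st['contact_force'],st['t'],st['ee_pos'])
```

```text
knob [508.98104053 176.97161777 125.63056222] 67
chute z [ 76.66419474  80.27079582  82.43427124  85.04712156 121.27624177]
[228 199  24   9 123] ((611.3409423828125, 61.05519485473633), (63.807430267333984, 14.931748390197754), 78.67078399658203)
[445 198  16  30  70] ((567.3370361328125, -525.3604125976562), (87.41448211669922, 4.803704261779785), 21.246641159057617)
[458 200  23  13 113] ((583.2250366210938, -569.3690185546875), (13.709047317504883, 64.40731811523438), 20.90859031677246)
[413 210  17  33  58] ((532.6514892578125, -435.0408630371094), (96.6095199584961, 3.981700897216797), 19.955875396728516)
[362 290   6  17  61] ((343.25115966796875, -270.2499694824219), (42.77791976928711, 9.541558265686035), 6.411312103271484)
[251 414  30   6  68] ((54.50372314453125, 0.4319343566894531), (73.75680541992188, 13.204460144042969), 88.60185241699219)
scene knob [509.10867039 178.26583697 127.76127367]
[-0.29811057 -0.20599126 -0.03359668] 16.8 [342.38599714  80.31781281 246.55217644]
```

View pics/t4.png

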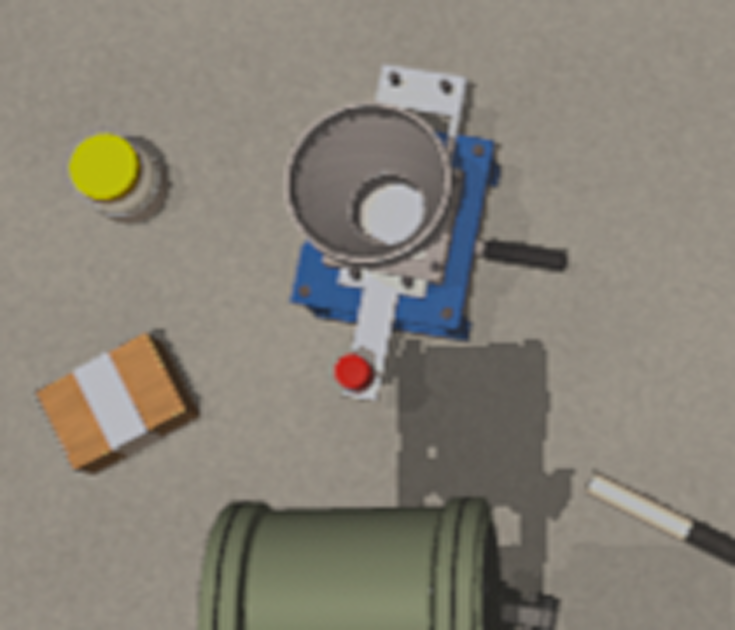

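View pics/s4.png

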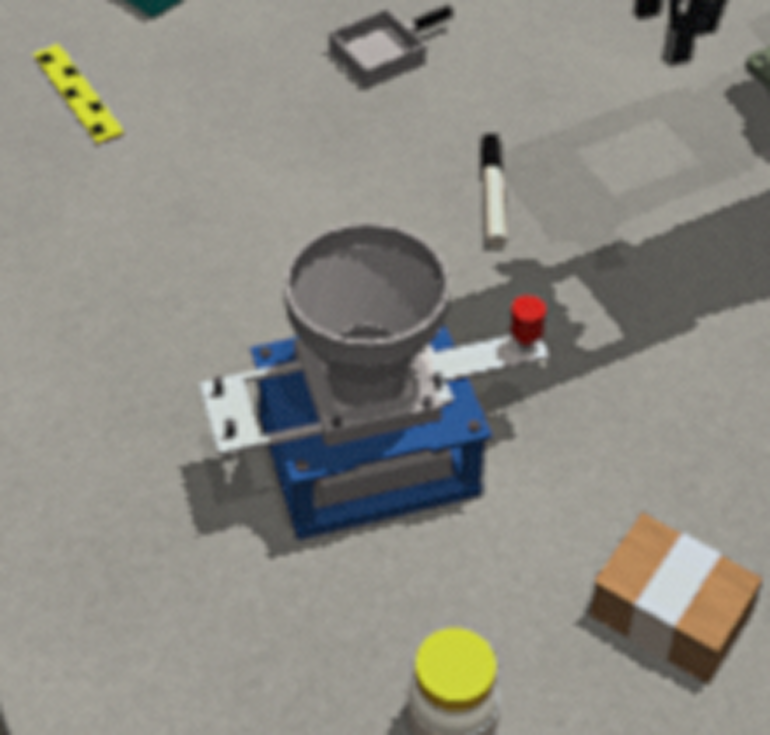

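The top view shows the chute empty (gate plate at z≈82), the knob back at (509,178) and the bystanders in place. In the scene view the pan stands under the deck. The top camera puts the handle about 2 mm short of home, which is near its noise, so I'll check that from close by.

Run:
```python
from h import *
to(600,-35,230,-10.5)
```

```text
at [342.4  80.3 246.6] rot [-90.3   0.6  79.3] shift cm [ -6.54   1.88 -27.44] turn rad 1.568 w 51.3 t 16.8
```

jog_arm:
  rows: [-1, 0, -1, 0.1, 0.4, -2.5, 0, -3, 0.24, 0.4, -4, 0, -5.5, 0.38, 0.4, -5, 0, -8, 0.52, 0.4, -5.5, 0, -10.5, 0.66, 0.4, -6, 0, -13.5, 0.8, 0.4, -6.3, 0.5, -16.5, 0.94, 0.4, -6.5, 0.8, -19.5, 1.08, 0.4, -6.5, 1.2, -22.5, 1.22, 0.8, -6.5, 1.6, -25, 1.36, 1, -6.5, 1.9, -27, 1.5, 1, -6.5, 1.9, -27.4, 1.568, 1]

```text
t: 18.0
ee_pos: [601.9, -33.5, 228.2]
tool_rot: [-90.6, -0.3, -10.7]
contact_force: [0.2, 0.5, -0.7]
width: 0.2
```

Run:
```python
from h import *
s=snap('wrist');W=cloud(s);Z=W[...,2];p=s['pixels'].astype(int)
a=np.radians(-10.5);ex=np.array([np.cos(a),np.sin(a)]);ey=np.array([-np.sin(a),np.cos(a)])
L=np.stack([(W[...,:2]-[631,155.5])@ex,(W[...,:2]-[631,155.5])@ey],-1)
m=(p.max(-1)<80)&(Z>30)&(Z<46);n,l,st,c=cv2.connectedComponentsWithStats(m.astype(np.uint8))
for i in range(1,n):
  if st[i,4]>300: print('handle?',st[i],cv2.minAreaRect(W[l==i][:,:2].astype(np.float32)),np.percentile(L[l==i],[1,50,99],axis=0).round(1).tolist())
d=(p[...,2]>90)&(p[...,0]<70)&(Z>70)&(Z<84);print('deck',d.sum(),np.percentile(L[d],[1,99],axis=0).round(1).tolist())
h=(Z>186)&(Z<200);P=W[h][:,:2]
A=np.c_[2*P,np.ones(len(P))];x=np.linalg.lstsq(A,(P**2).sum(1),rcond=None)[0];print('rim',x[:2],h.sum())
to(604,20,30,-10.5)
```

```text
handle? [ 266   39   15   75 1064] ((611.9007568359375, 60.88322448730469), (63.323974609375, 12.84526252746582), 79.21389770507812) [[-7.8, -127.3], [-1.2, -94.9], [5.0, -65.4]]
deck 1894 [[-62.5, -62.6], [67.7, -44.9]]
rim [0. 0.] 0
at [601.6 -33.5 228.4] rot [-90.6  -0.3 -10.7] shift cm [-0.86 19.78  5.5 ] turn rad -0.004 w -0.1 t 18.05
```

The gap from deck edge to handle end reads about 65 mm against the 62 expected, so the pan may have sprung back about 2 mm on release. I'll nudge it home gently with the closed fingers on the handle end.

Run:
```python
from h import *
a=np.radians(-10.5);ex=np.array([np.cos(a),np.sin(a)]);ey=np.array([-np.sin(a),np.cos(a)])
for yy in(-158,-138): 
  q=np.array([631,155.5])-1.0*ex+yy*ey; print(q); to(*q,24,-10.5)
```

```text
[6.01223532e+02 3.27960130e-01]
at [601.6 -33.5 228.4] rot [-90.6  -0.3 -10.7] shift cm [-0.77 20.4   3.52] turn rad -0.004 w -0.1 t 18.05
[604.86824257  19.99305828]
at [601.6 -33.5 228.4] rot [-90.6  -0.3 -10.7] shift cm [-0.78 20.38  5.52] turn rad -0.004 w -0.1 t 18.05
```

jog_arm:
  rows: [-0.4, 1.5, 0.5, 0, 1, -0.7, 4.5, 1.5, 0, 1, -0.77, 8, 2.5, 0, 1, -0.77, 11.5, 3.2, 0, 1, -0.77, 15, 3.5, 0, 1, -0.77, 18, 3.5, 0, 1, -0.77, 20, 3.5, 0, 1, -0.77, 20.4, 3.5, 0, 1, -0.77, 20.4, 3.5, 0, 1]

```text
t: 18.95
ee_pos: [600.8, 1.1, 23.2]
tool_rot: [-90.6, -0.2, -10.6]
contact_force: [0.8, -0.5, 0.3]
width: 0.3
```

jog_arm:
  rows: [0, 0, 0.3, 0, 1, 0, 0, 0.7, 0, 1, 0, 0, 1.1, 0, 1, 0, 0, 1.4, 0, 1, 0, 0, 1.7, 0, 1, 0, 0, 1.9, 0, 1, 0, 0, 1.9, 0, 1]

```text
t: 19.65
ee_pos: [604.6, 18.8, 23.7]
tool_rot: [-90.7, -0.2, -10.6]
contact_force: [-1.5, -4.1, 3.5]
width: -0.1
```

jog_arm:
  rows: [0, 0, 0.15, 0, 1, 0, 0, 0.3, 0, 1, 0, 0, 0.4, 0, 1, 0, 0, 0.4, 0, 1]

```text
t: 20.05
ee_pos: [604.5, 18.9, 23.7]
tool_rot: [-91.0, -0.2, -10.6]
contact_force: [-3.4, -11.8, 3.4]
width: -0.2
```

jog_arm:
  rows: [0, 0, 0.2, 0, 1, 0, 0, 0.4, 0, 1, 0, 0, 0.5, 0, 1, 0, 0, 0.5, 0, 1]

```text
t: 20.45
ee_pos: [604.4, 18.9, 23.8]
tool_rot: [-91.5, -0.1, -10.5]
contact_force: [-4.3, -16.5, 4.1]
width: 0.2
```

Stiff stop: no motion from 4 to 17 N, so the pan is home. Backing off and doing a last check.

jog_arm:
  rows: [0, 0, 0, 0, 1, 0, 0, -0.6, 0, 1, 0, 0, -2, 0, 1, 0, -1.5, -4, 0, 1, 0, -4.5, -5.5, 0, 1, 0, -8, -6, 0, 1, 0, -12, -6, 0, 1, 0, -16, -6, 0, 1, 0, -19, -6, 0, 1, 0, -20.4, -6, 0, 1, 0, -20.4, -6, 0, 1]

```text
t: 21.55
ee_pos: [595.5, -35.1, 231.8]
tool_rot: [-91.5, -0.4, -10.5]
contact_force: [0.4, 0.2, 0.5]
width: 0.2
```

Run:
```python
from h import *
s=snap('wrist');W=cloud(s);Z=W[...,2];p=s['pixels'].astype(int)
a=np.radians(-10.5);ex=np.array([np.cos(a),np.sin(a)]);ey=np.array([-np.sin(a),np.cos(a)])
L=np.stack([(W[...,:2]-[631,155.5])@ex,(W[...,:2]-[631,155.5])@ey],-1)
m=(p.max(-1)<80)&(Z>30)&(Z<46);n,l,st,c=cv2.connectedComponentsWithStats(m.astype(np.uint8))
for i in range(1,n):
  if st[i,4]>300: print('handle?',st[i],np.percentile(L[l==i],[1,50,99],axis=0).round(1).tolist())
d=(p[...,2]>90)&(p[...,0]<70)&(Z>70)&(Z<84);print('deck',d.sum(),np.percentile(L[d],[1,99],axis=0).round(1).tolist())
t=snap('top');W=cloud(t);p=t['pixels'].astype(int);Z=W[...,2]
red=(p[...,0]>130)&(p[...,1]<70)&(Z>118)&(W[...,0]<560);print('knob',W[red].mean(0),red.sum())
white=(p.min(-1)>200)&(Z>5)&(Z<60)&(W[...,0]>480);print('white pts outside',white.sum())
a0=arm.get_state();print(a0['contact_force'],a0['t'],a0['ee_pos'])
print(arm.close_job())
```

```text
handle? [ 272   30   16   76 1066] [[-8.2, -125.9], [-1.8, -93.6], [4.5, -63.9]]
deck 2120 [[-61.2, -62.6], [69.8, -49.0]]
knob [508.94826408 176.92811419 125.83095105] 67
white pts outside 0
[-1.10962381  0.22590836  0.27058529] 21.65 [593.18876377 -34.6594561  227.57640373]
the job is handed in; nothing more can be done
None
```

The job is done and handed in at about 21.7 s, though I only saw three of the five balls in the pan.

- **Pan:** I slid the larger grey pan into the bay until it stopped firmly, with about 28 N of push and no further travel. After the gate work the cameras suggested it had sprung back about 2 mm. I nudged the handle end with the closed fingers until it stood firm again, at about 17 N with no motion. The last look puts the handle end 126 mm from the chute axis, against 127 mm expected.
- **Pan check that disagreed:** the gap from deck edge to handle end last read about 63 mm (65 mm before the nudge) against 62 mm expected. That is within the camera error.
- **Gate:** I drew it out 60.6 mm to its end stop, felt at about 26 N, waited a second, then pushed it shut against its stop with about 23 N. The knob is back at its starting position, within a millimetre or two.
- **Balls:** with the gate open, three balls were visible on the pan floor, with tops about 20–24 mm above the bench. The other two were hidden by the hopper wall. After shutting, the gate plate showed bare through the chute, and no stray balls appeared in the last top image.
- **Bystanders:** in the views after the gate was shut, the jar, box, rule and marker all looked in place. The turquoise pan was only seen in part. I took no picture to view after the nudge, but the arm stayed well clear of them. At hand-in the gripper was raised and touching nothing.

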